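Close the pump housing and hold the contact probe on its test spot

TASK

Get the pump housing ready for its leak check: first turn the blue filler cap clockwise (seen from above) until it is fully home, then take the black contact probe out of its green stand and press its sprung brass tip gently onto the red spot of the housing's sloped pad, square to that pad, with the tip pushed about half-way in and never bottomed hard. Finish while holding the probe there, steady: do not let go or put it down. Leave the other things on the bench as they are.

Things in the scene. Friction and masses are not known exactly. Their poses are not given: they have to be found in the camera images.
- housing: Aluminium pump housing on a dark steel plate, fixed to the bench. Plate 130 (own x) x 190 (own y) x 12 mm; cast block on it 90 x 165 mm, top 48 mm above the bench. Origin: centre of the underside, on the bench; z up. The filler cap stands at own (x 0, y +45 mm), the sloped grey pad at own (x 0, y -45 mm).
- cap_grip (a point): Grip point in the upright wing of the blue filler cap, on the turning axis, 100 mm above the bench, 10 mm below the wing's top. Wing 46 mm long (this point's x), 14 mm thick (its y: pinch it this way, from above), 34 mm tall, on a blue disc of 52 mm diameter whose top is 24 mm below this point. z is up, the turning axis. The cap only turns; it does not rise or come off.
- cap (a joint): Angle of the filler cap, rad: 0 = fully home (hard stop, its wing then lies along the housing's x axis), up to 1.6 = fully loose. It starts partly open (0.8 to 1.4). Turning it clockwise seen from above lowers the value. It turns with light friction (about 0.06 N m) and stays where it is left.
- spot (a point): Centre of the red spot, 16 mm in diameter with a white ring of 32 mm round it, on the grey sloped pad (56 x 56 mm). It lies on the surface, 66 mm above the bench. z points squarely out of the pad: it leans 20 degrees from upright towards the housing's own -x (roughly towards the robot); y is the housing's y. The pad is rigid.
- probe_center (a point): Centre of the loose probe's black square grip, 24 x 24 x 80 mm (probe 0.14 kg, yellow band low on the grip). z runs along it from tip to butt; x, y square to the flats. Below the grip: steel nose 14 mm diameter, 30 mm long, then the brass tip 14 mm out of it; tip end 84 mm from here along -z when not pushed. It starts upright in its stand, this point 95 mm above the bench; lift 50 mm to clear.
- probe_tip (a point): The end of the brass tip of the probe, 8 mm in diameter with a round end; it moves with the tip as it is pushed in. Axes as those of the probe.
- plunger (a joint): How far the probe's sprung tip is pushed in, m: 0 = fully out (at rest), 0.010 = bottomed. Spring of 400 N/m, no preload: half-way in (0.005) takes 2 N, bottoming begins at 4 N.
- stand: The green probe stand, a block 70 x 70 mm and 55 mm tall on a 90 mm square, 6 mm thick steel foot, fixed to the bench, with an upright 18 mm hole in the middle that takes the probe's nose; the probe's grip rests on its top face. Origin: centre of the underside.
- tray: Bystander: blue open tray 130 x 100 x 30 mm, fixed to the bench, holding two brass bushings. Origin: centre of the underside. It may be on the robot's left with the stand on its right, or the other way round.
- bushing_a: Bystander: loose brass bushing, 32 mm in diameter, 22 mm tall, in the tray. Origin: centre of the underside.
- bushing_b: Bystander: the other bushing of the same size in the tray. Origin: centre of the underside.
- screwdriver: Bystander: screwdriver with a red handle, about 200 mm long, lying beyond the housing. Origin under its middle, on the bench.
- wrench: Bystander: steel wrench, about 180 mm long, lying beyond the housing. Origin under its middle.
- oil_bottle: Bystander: white bottle with red cap, 60 mm in diameter, 150 mm tall, standing. Origin: centre of the underside.
- grease_jar: Bystander: amber jar with a dark lid, 68 mm in diameter, 75 mm tall, standing. Origin: centre of the underside.
Not all that is in view belongs to the job. Of the things shaped like the part that bears probe_center, the black one is meant. Leave any turquoise look-alike of the housing alone.

How it is judged:
On the way, in this order (a step that is already met when the one before it is completed fails the run):
1. the filler cap is turned fully home while the probe is still in its stand (value of joint cap below 0.1 rad and height (world z) of probe_center below 0.105 m and horizontal distance between probe_center and stand below 0.02 m), for 0.2 s.
2. the probe is lifted clear of its stand, in the fingers (height (world z) of probe_tip above 0.057 m and contact force between probe and the fingers above 1 N), for 0.1 s.
At the end, for the whole second after the job is handed in: In the last second: cap within 0.10 rad of home; probe in the fingers, still, off its stand, its tip within 9 mm of the spot's centre, axis within 0.16 rad of square to the pad, tip pushed in 1.5 to 9 mm, touching the housing with 0.4 to 6 N (value of joint cap below 0.1 rad and distance between probe_tip and spot below 0.009 m and angle between the z axis of probe_center and the z axis of spot, either way round below 0.16 rad and value of joint plunger between 0.0015 and 0.009 m and contact force between probe and housing between 0.4 and 6 N and contact force between probe and the fingers above 1 N and contact force between probe and stand below 0.05 N and linear speed of probe below 0.02 m/s); the arm keeps its last pose, push and grip.
It fails at once if the probe is pressed on the housing with more than 15 N (tip bottomed hard) (contact force between probe and housing above 15 N).
It fails at once if another loose thing on the bench is moved by more than 30 mm (distance of any of bushing_a, bushing_b, screwdriver, wrench, oil_bottle, grease_jar from where it was at the start of the episode above 0.03 m).
It also fails if it takes over 50 s, if anything falls off the work surface, if the arm or the gripper's body presses on something with over 40 N, if the wrist force passes 120 N, or if a joint passes its speed limit or range.

ROBOT

A 7-joint arm with a two-finger parallel gripper is mounted at the origin on the work surface. World frame = base frame: x ahead of the robot, y to its left, z up, the work surface at z = 0. Lengths are in m, angles in rad, forces in N, time in s.
With the tool pointing down it reaches from about 0.4 to 0.85 m from the base axis. Payload 10.4 kg.
Tool frame: the origin (TCP) lies midway between the tips of the shut fingers; the grasp point (between the pads) lies 19 mm behind it; z points along the fingers, y is the line along which they close (so a half turn about z gives the same grasp; the last joint's range is limited). The gripper opens to 85 mm and grips with 20 to 120 N. Pads are 22 mm wide; open, the fingers measure 114 mm over their backs; the gripper's body (76 mm by 85 mm) begins 54 mm behind the grasp point. The pads swing forward as they close: fully open they stand 13 mm farther back than shut.
Start: joints at [-1.284, 0.332, -0.065, 1.46, 0.022, 1.35, -0.088], TCP at [0.191, 0.595, 0.231] pointing down, gripper open.
Joint ranges: [-2.6, 2.6], [-0.5, 2.12], [-1.47, 1.34], [0.16, 2.42], [-1.27, 4.41], [0.06, 2.06], [-2.6, 2.6]. Speed limits (rad/s): [2.22, 2.22, 2.79, 2.79, 3.14, 3.14, 3.14].

INTERFACE

Orientations are given as a unit quaternion [x, y, z, w].
In Python, from workcell import monitor, eyes, manip gives the robot as it stands.
- The arm moves only by the tool send_rows, never from a script. Its arguments are lists of equal length, an entry for each row: "offset": the shift along the tool's x, y, z in mm, a list of three; "roll": the turn about the tool's z in rad. In form: {"offset": [[tx, ty, tz], ...], "roll": [roll, ...]}. A call has exactly 5 rows; each row is the pose to reach, as a shift and turn from the pose commanded when the call began, along the tool's axes at that moment; what a row does not reach only later rows make up. A row lasts 1/12 s, in which the tool goes at most 41.7 mm and 7.16 degrees, less where a joint would pass 70% of its speed; a pose out of reach is approached as far as the arm can. A call with a gripper value outside its range is refused whole. "jaw" is the opening, from 0 (shut) to 1 (fully open), set as the call begins (left out, the last holds). The fingers move at their own pace and stop on an object; "newtons" is the grip in N (left out, the last holds). Time passes only in rows, so rows that repeat a pose let the fingers close, or fill a call up. It gives the time, the measured TCP pose, the force and the opening at its end, in the units of the state.
- monitor.get_obs(): the state, without advancing time (a new reading comes with each control period).
- eyes.camera(name): name is "scene" or "side" or "wrist"; returns (picture, depth): 480x640x3 uint8, blue, green, red; 480x640 float32, m along the optical axis (not along the pixel's ray), 0 where there is no reading.
- eyes.camera_params(name): a dict with "fovy" (degrees; the focal length in pixels is half the picture's height over the tangent of half this angle, whatever the lens; pixels are square), "cx", "cy" (the principal point, pixels), "R" (3x3) and "t" (3): a world point X has camera coordinates R X + t. Camera axes: x right, y down, z forward; pixel columns grow to the right and rows downward; lengths in m; the calibration is good to about 2 mm. A picture is of the moment at which its call begins: read the wrist's pose just before it. camera_params takes no time and is no camera call; for the wrist camera it gives the pose at the moment of the call.
- manip.hand_in(): hands the job in, once; it reports no verdict.
The state is a dict: "clock": time; "joint_pos": joint angles; "joint_velocities": joint speeds; "tau": joint torques, N m; "position": TCP position; "ee_rot": TCP orientation; "ft_force": force on the tool from outside, world axes, zero at the start; "torque": the same for the moment, N m; "grip_width": opening from 0.0 (shut) to 1.0 (fully open).
Only numpy, scipy, OpenCV 4.12 (cv2) and the standard library are available. Lean on these libraries where they do the work, as an engineer would, in place of code of your own. Each camera call takes 0.05 s, during which the arm holds its last target. There are 200 camera calls.

## Working session

There is one attempt and no reset: what is moved stays moved. The work goes in short steps, Python scripts to look and compute and a tool call to move; the robot and the scene stay as the last step left them, time stands still between calls to the robot, and variables do not carry over. Pictures are saved under pics/ and viewed, on a budget of 10 in all, crops included, one or two more only if the job needs it, and the job is handed in when it is done.

Besides the shell and the picture viewer there is one more tool, called after ">>>" as a command line: name --pt "numbers of a row" for each row, then --argument value for the rest. send_rows: Moves the arm, as the interface text tells. Its arguments: {"type":"object","properties":{"offset":{"type":"array"},"roll":{"type":"array"},"jaw":{"type":"number"},"newtons":{"type":"number"}},"required":["offset","roll"]}

```bash
mkdir -p pics; ls
cat > h.py <<'E'
import numpy as np,cv2
from workcell import monitor,eyes,manip
from scipy.spatial.transform import Rotation as Ro
def K(p):
    f=240/np.tan(np.radians(p['fovy'])/2); return f
def ray(p,u,v,z):
    f=K(p);R=np.array(p['R']);t=np.array(p['t'])
    c=-R.T@t; d=R.T@np.array([(u-p['cx'])/f,(v-p['cy'])/f,1]); return c+d*(z-c[2])/d[2]
def cloud(p,D):
    f=K(p);R=np.array(p['R']);t=np.array(p['t'])
    v,u=np.mgrid[:480,:640]; X=np.stack([(u-p['cx'])/f*D,(v-p['cy'])/f*D,D],-1)
    return (X-t)@R
def proj(p,X):
    f=K(p);c=np.array(p['R'])@X+np.array(p['t']); return c[0]/c[2]*f+p['cx'],c[1]/c[2]*f+p['cy']
E
python3 - <<'E'
from h import *
o=monitor.get_obs()
print({k:np.round(v,3) for k,v in o.items()})
for n in("scene","side"):
    p=eyes.camera_params(n);im,d=eyes.camera(n);cv2.imwrite(f"pics/{n}0.png",im);np.savez(f"{n}0.npz",im=im,d=d)
    print(n,{k:np.round(v,3).tolist() for k,v in p.items()},(d>0).mean())
E
```

```text
pics
{'clock': np.float64(0.0), 'joint_pos': array([-1.284,  0.333, -0.065,  1.461,  0.022,  1.35 , -0.089]), 'joint_velocities': array([-0.001, -0.001,  0.   ,  0.001,  0.   , -0.   , -0.   ]), 'tau': array([-0.0000e+00, -6.2545e+01,  4.9000e-02, -3.9161e+01,  1.6000e-02,
        1.0000e-02, -0.0000e+00]), 'position': array([0.19 , 0.595, 0.231]), 'ee_rot': array([ 0.154,  0.988, -0.001, -0.   ]), 'ft_force': array([-0.042,  0.014,  0.096]), 'torque': array([ 0.043, -0.027,  0.046]), 'grip_width': np.float64(0.996)}
scene {'fovy': 43.402, 'cx': 316.738, 'cy': 228.218, 'R': [[-0.576, 0.817, -0.018], [0.507, 0.34, -0.792], [-0.642, -0.466, -0.61]], 't': [0.269, -0.18, 1.893]} 0.9599251302083334
side {'fovy': 44.25, 'cx': 318.347, 'cy': 241.754, 'R': [[0.811, -0.585, -0.0], [-0.427, -0.593, -0.683], [0.399, 0.554, -0.73]], 't': [-0.412, 0.278, 1.066]} 0.9961100260416667
```

View pics/scene0.png

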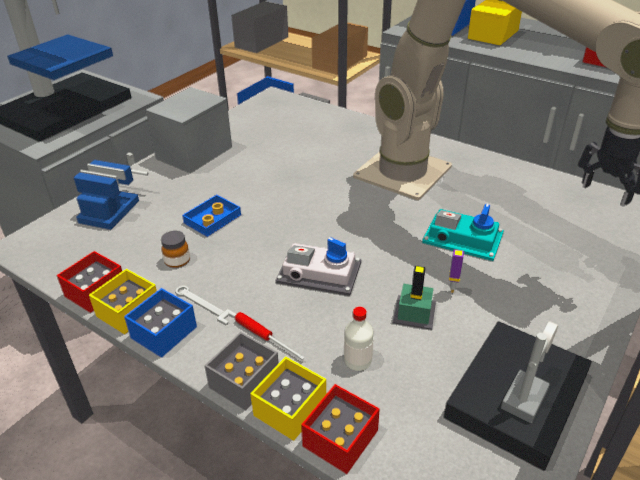

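View pics/side0.png

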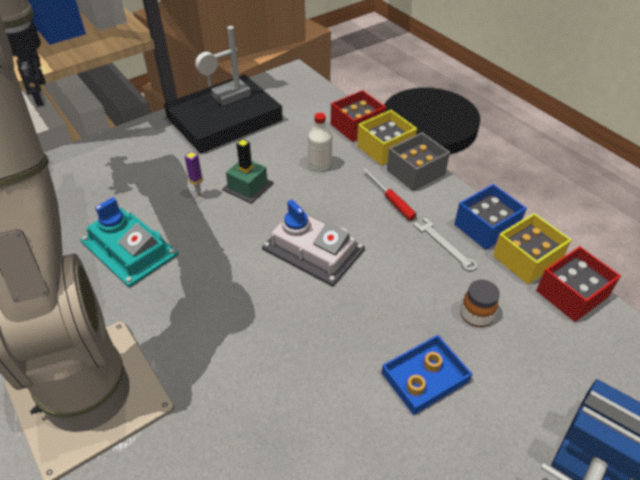

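The aluminium housing on its dark plate is at scene (320,265) and side (313,240). The turquoise look-alike is at scene (465,228), so I'll leave it alone. The black probe in the green stand is at scene (417,283) and side (246,170). The purple one at scene (455,265) is not meant. Next I'll measure, with one enlarged crop to confirm.

```bash
cat > m.py <<'E'
from h import *
for n,boxH,boxS in(("scene",(270,230,370,300),(385,255,445,335)),("side",(260,195,370,285),(215,135,278,205))):
    z=np.load(n+"0.npz");im,d=z['im'],z['d'];p=eyes.camera_params(n);P=cloud(p,d)
    hsv=cv2.cvtColor(im,cv2.COLOR_BGR2HSV);H,S,V=[hsv[...,i].astype(int) for i in range(3)]
    def box(b): m=np.zeros((480,640),bool);m[b[1]:b[3],b[0]:b[2]]=1;return m&(d>0)
    b=box(boxH);Z=P[...,2]
    blue=b&(H>100)&(H<125)&(S>140)&(Z>.02)
    red=b&((H<8)|(H>172))&(S>120)
    block=b&(abs(Z-.048)<.004)&(S<60)
    plate=b&(abs(Z-.012)<.004)
    wing=blue&(Z>.08); 
    for nm,m in(("red",red),("block",block),("wing",wing),("wingtop",blue&(Z>.103)),("disc",blue&(abs(Z-.076)<.004))):
        q=P[m]; 
        if len(q)<4: print(n,nm,len(q));continue
        r=cv2.minAreaRect((q[:,:2]*1000).astype(np.float32))
        v,u=np.nonzero(m)
        print(n,nm,len(q),np.round(np.median(q,0),4),'rect',np.round(r[0],1),np.round(r[1],1),round(r[2],1),'px',u.mean().round(1),v.mean().round(1), 'ray',np.round(ray(p,u.mean(),v.mean(),{'red':.066}.get(nm,.09)),4))
    s=box(boxS)
    for nm,m in(("standtop",s&(abs(Z-.055)<.004)&(H>40)&(H<90)&(S>60)),("foot",s&(abs(Z-.006)<.003)),("grip",s&(Z>.065)),("griptop",s&(Z>.129))):
        q=P[m]
        if len(q)<4: print(n,nm,len(q));continue
        r=cv2.minAreaRect((q[:,:2]*1000).astype(np.float32))
        print(n,nm,len(q),np.round(np.median(q,0),4),np.round(q.max(0),3),'rect',np.round(r[0],1),np.round(r[1],1),round(r[2],1))
z=np.load("scene0.npz")['im'][200:340,260:520]; z2=np.load("side0.npz")['im'][130:290,180:380]
cv2.imwrite("pics/crop.png",np.vstack([cv2.resize(z,(800,430),interpolation=2)[:, :],])) if 0 else None
a=cv2.resize(z,(420,226),interpolation=2); 
a=cv2.resize(z,(780,420),interpolation=2);cv2.imwrite("pics/crop0.png",a)
E
python3 m.py
```

```text
scene red 7 [0.5533 0.0146 0.0663] rect [551.9  14.7] [10.   7.2] 66.8 px 301.1 249.3 ray [0.5522 0.0145 0.066 ]
scene block 709 [0.552  0.0618 0.0469] rect [543.   58.5] [103.4 164.4] 20.1 px 319.9 262.8 ray [0.5907 0.0984 0.09  ]
scene wing 214 [0.5281 0.1042 0.0988] rect [529.1 101.9] [27.8 46.1] 19.0 px 336.7 246.5 ray [0.5186 0.0975 0.09  ]
scene wingtop 84 [0.5259 0.1028 0.1083] rect [523.8  99. ] [19.9 46.7] 1.3 px 336.8 242.8 ray [0.5068 0.09   0.09  ]
scene disc 113 [0.5342 0.1024 0.075 ] rect [533.5 105.4] [36.1 46.7] 27.7 px 334.8 255.4 ray [0.5488 0.1123 0.09  ]
scene standtop 502 [0.5385 0.3268 0.054 ] [0.575 0.364 0.059] rect [529.4 321.3] [78.  69.3] 20.3
scene foot 374 [0.5507 0.3296 0.0049] [0.601 0.404 0.009] rect [468.8 287.2] [282.8 143.5] 26.4
scene grip 342 [0.5381 0.3241 0.1088] [0.548 0.335 0.14 ] rect [530.8 321.5] [29.2 24.1] 19.6
scene griptop 89 [0.5308 0.321  0.1334] [0.545 0.335 0.14 ] rect [529.3 320.6] [26.3 23.8] 22.6
side red 20 [0.5487 0.0147 0.0653] rect [548.8  13.7] [11.6  8.4] 71.9 px 330.0 237.1 ray [0.5484 0.0136 0.066 ]
side block 1088 [0.5186 0.052  0.0471] rect [537.1  56.1] [103.  164.2] 21.0 px 311.9 240.3 ray [0.4992 0.0099 0.09  ]
side wing 195 [0.5133 0.0925 0.0999] rect [511.6  95.6] [23. 44.] 1.2 px 295.2 211.3 ray [0.5194 0.1004 0.09  ]
side wingtop 83 [0.5154 0.0989 0.1085] rect [516.4  95.8] [43.5 13.7] 83.2 px 294.3 206.6 ray [0.526  0.1136 0.09  ]
side disc 161 [0.509  0.0888 0.0747] rect [513.7  91.8] [40.9 45.5] 54.8 px 294.5 220.4 ray [0.5027 0.0784 0.09  ]
side standtop 356 [0.5133 0.3067 0.0543] [0.565 0.353 0.059] rect [523.6 317.7] [69.7 70.4] 21.3
side foot 394 [0.5248 0.3069 0.005 ] [0.688 0.507 0.009] rect [553.3 383.6] [268.7 160.4] 57.0
side grip 387 [0.52   0.313  0.1067] [0.541 0.332 0.138] rect [525.6 318. ] [30.3 28.8] 13.2
side griptop 87 [0.5228 0.3189 0.1335] [0.538 0.332 0.138] rect [524.3 317.3] [27.7 27.8] 13.7
```

View pics/crop0.png

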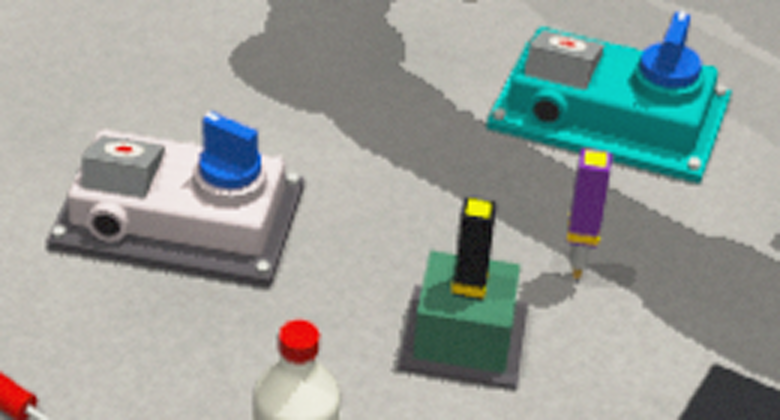

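The crop confirms the black-gripped probe in the green stand (crop 475,245) and the aluminium housing (crop 170,200). The purple probe and turquoise housing are decoys. My estimates are spot ≈ (0.550, 0.014), cap axis ≈ (0.519, 0.099), housing yaw ≈ 20° and wing at about 87°. I'm moving above the cap.

>>> send_rows --pt "-31 -24.8 0" --pt "-62 -49.6 0" --pt "-93 -74.4 0" --pt "-124 -99.2 0" --pt "-155 -124 0" --roll '[0.0875,0.175,0.2625,0.35,0.4375]' --jaw 1

```text
clock: 0.52
position: [0.301, 0.428, 0.231]
ee_rot: [0.367, 0.93, -0.0, -0.0]
ft_force: [1.0, -0.5, -0.6]
grip_width: 0.996
```

>>> send_rows --pt "-38.6 -9.3 0" --pt "-77.2 -18.6 0" --pt "-115.8 -27.9 0" --pt "-154.4 -37.2 0" --pt "-193 -46.5 0" --roll '[0.0875,0.175,0.2625,0.35,0.4375]'

```text
clock: 0.93
position: [0.4109, 0.2627, 0.2312]
ee_rot: [0.56, 0.828, 0.0, -0.0]
ft_force: [1.0, 0.9, -0.4]
grip_width: 1.004
```

>>> send_rows --pt "-38.9 7.9 0" --pt "-77.8 15.8 0" --pt "-116.7 23.7 0" --pt "-155.6 31.6 0" --pt "-190 39.5 0" --roll '[0.0875,0.175,0.2625,0.35,0.4375]'

```text
clock: 1.35
position: [0.5192, 0.1008, 0.2313]
ee_rot: [0.727, 0.687, 0.0, 0.0]
ft_force: [0.5, 0.1, -0.8]
grip_width: 1.002
```

```bash
cat > w.py <<'E'
from h import *
import sys
o=monitor.get_obs();p=eyes.camera_params("wrist");im,d=eyes.camera("wrist")
cv2.imwrite(f"pics/{sys.argv[1]}.png",im);np.savez(sys.argv[1]+".npz",im=im,d=d,**{k:p[k] for k in p})
print({k:np.round(o[k],3) for k in('clock','joint_pos','position','ee_rot','ft_force','torque','grip_width')})
print({k:np.round(v,3).tolist() for k,v in p.items()})
P=cloud(p,d);hsv=cv2.cvtColor(im,cv2.COLOR_BGR2HSV);H,S,V=[hsv[...,i].astype(int) for i in range(3)]
blue=(H>100)&(H<125)&(S>140)&(d>0)&(P[...,2]<.125)
red=((H<8)|(H>172))&(S>120)&(d>0)&(abs(P[...,2]-.066)<.012)
for nm,m in(("wingtop",blue&(P[...,2]>.104)),("disc",blue&(abs(P[...,2]-.076)<.005)),("red",red)):
    n,l,s,c=cv2.connectedComponentsWithStats(m.astype(np.uint8))
    if n<2: print(nm,'none');continue
    m=l==1+s[1:,4].argmax();q=P[m];r=cv2.minAreaRect((q[:,:2]*1000).astype(np.float32));v,u=np.nonzero(m)
    print(nm,m.sum(),'med',np.round(np.median(q,0),4),np.round(r[0],1),np.round(r[1],1),round(r[2],1),'px',u.mean().round(),v.mean().round())
E
python3 w.py w1
```

```text
{'clock': np.float64(1.35), 'joint_pos': array([-0.706,  0.115,  0.466,  1.738, -0.054,  1.301, -0.286]), 'position': array([0.519, 0.101, 0.231]), 'ee_rot': array([0.727, 0.687, 0.   , 0.   ]), 'ft_force': array([ 0.491,  0.064, -0.788]), 'torque': array([0.075, 0.024, 0.004]), 'grip_width': np.float64(1.002)}
{'fovy': 68.044, 'cx': 322.03, 'cy': 235.637, 'R': [[0.998, -0.056, -0.001], [-0.053, -0.953, 0.297], [-0.017, -0.296, -0.955]], 't': [-0.512, 0.084, 0.417]}
wingtop 806 med [0.5198 0.1017 0.109 ] [519.7  97.2] [44.1 14. ] 89.9 px 324.0 225.0
disc 1543 med [0.5183 0.0986 0.075 ] [519.1  97.9] [47.7 48. ] 89.8 px 324.0 217.0
red 139 med [0.5498 0.0117 0.0654] [550.1  11.1] [12.2 13. ] 0.0 px 360.0 301.0
```

View pics/w1.png

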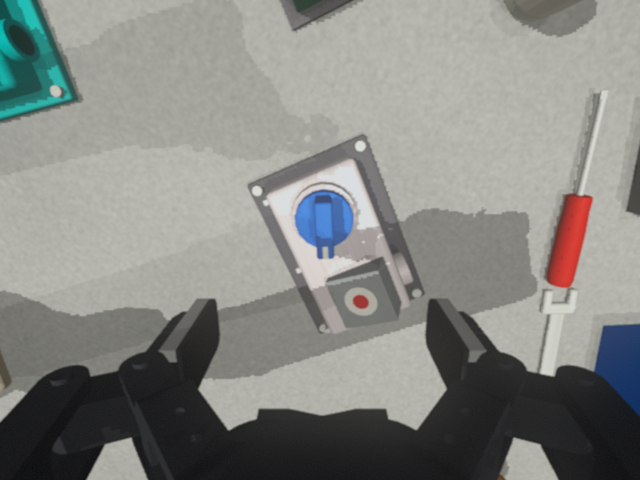

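The wrist view shows the blue wing at (324,225), lying along world y at 90°, so the cap angle is about 1.22 rad. The red spot is at (360,301). Now I'll descend, pinch and turn.

>>> send_rows --pt "-2.8 0.5 35" --pt "-2.8 0.5 75" --pt "-2.8 0.5 110" --pt "-2.8 0.5 135" --pt "-2.8 0.5 145" --roll '[-0.056,-0.056,-0.056,-0.056,-0.056]'

```text
clock: 1.82
position: [0.5163, 0.1001, 0.0824]
ee_rot: [0.705, 0.709, -0.003, -0.001]
ft_force: [-0.3, 0.3, 0.4]
grip_width: 1.002
```

>>> send_rows --pt "0 0 0" --pt "0 0 0" --pt "0 0 0" --pt "0 0 0" --pt "0 0 0" --roll '[0,0,0,0,0]' --jaw 0 --newtons 30

```text
clock: 2.23
position: [0.5197, 0.101, 0.0877]
ee_rot: [0.705, 0.709, 0.001, 0.0]
ft_force: [0.6, 0.5, -0.5]
grip_width: 0.302
```

>>> send_rows --pt "0 0 0" --pt "0 0 0" --pt "0 0 0" --pt "0 0 0" --pt "0 0 0" --roll '[0,0,0,0,0]'

```text
clock: 2.65
position: [0.5203, 0.101, 0.0876]
ee_rot: [0.706, 0.709, 0.002, 0.001]
ft_force: [4.9, 1.2, 5.8]
grip_width: 0.157
```

>>> send_rows --pt "-0.3 0 0" --pt "-0.6 0 0" --pt "-0.9 0 0" --pt "-1.2 0 0" --pt "-1.5 0 0" --roll '[0.12,0.24,0.36,0.48,0.6]'

```text
clock: 3.07
position: [0.522, 0.1004, 0.0877]
ee_rot: [0.885, 0.466, 0.004, 0.001]
ft_force: [16.6, 3.9, -5.0]
grip_width: 0.154
```

>>> send_rows --pt "0 0.6 0" --pt "-0.1 1.2 0" --pt "-0.2 1.6 0" --pt "-0.3 2.0 0" --pt "-0.4 2.1 0" --roll '[0.12,0.24,0.36,0.48,0.6]'

```text
clock: 3.48
position: [0.5233, 0.099, 0.0877]
ee_rot: [0.983, 0.184, 0.004, -0.0]
ft_force: [14.4, 3.8, -2.5]
grip_width: 0.16
```

>>> send_rows --pt "0 0 0" --pt "0 0 0" --pt "0 0 0" --pt "0 0 0" --pt "0 0 0" --roll '[0.06,0.06,0.06,0.06,0.06]'

```text
clock: 3.9
position: [0.5234, 0.0988, 0.0877]
ee_rot: [0.987, 0.158, 0.004, -0.0]
ft_force: [14.0, 2.8, -2.1]
grip_width: 0.155
```

```bash
python3 -c "
from h import *
o=monitor.get_obs();print(o['joint_pos'].round(3),o['torque'].round(3),o['ft_force'].round(1))
x=Ro.from_quat(o['ee_rot']).as_matrix()[:,0];print('wing angle',np.degrees(np.arctan2(x[1],x[0])))"
```

```text
[-0.833  0.293  0.646  1.905 -0.208  1.002 -1.35 ] [ 0.706 -2.844  0.668] [14.   2.8 -2.1]
wing angle 18.172867829109737
```

>>> send_rows --pt "0 0 0" --pt "0 0 0" --pt "0 0 0" --pt "0 0 0" --pt "0 0 0" --roll '[0.03,0.06,0.08,0.08,0.08]'

```text
clock: 4.32
position: [0.5232, 0.0987, 0.0878]
ee_rot: [0.993, 0.119, 0.003, -0.0]
ft_force: [10.2, 1.3, 0.7]
grip_width: 0.159
```

```bash
python3 -c "
from h import *
o=monitor.get_obs();print(o['joint_pos'].round(3),o['torque'].round(3),o['ft_force'].round(1))
x=Ro.from_quat(o['ee_rot']).as_matrix()[:,0];print('wing angle',np.degrees(np.arctan2(x[1],x[0])))"
```

```text
[-0.844  0.295  0.659  1.906 -0.212  1.003 -1.424] [ 0.29  -2.442  1.676] [10.2  1.3  0.7]
wing angle 13.67893441626766
```

Torque rises at the stop, so the cap is home. I'll release and rise.

>>> send_rows --pt "0 0 0" --pt "0 0 0" --pt "0 0 0" --pt "0 0 -5" --pt "0 0 -30" --roll '[-0.05,-0.05,-0.05,-0.05,-0.05]' --jaw 0.7

```text
clock: 4.73
position: [0.5178, 0.0972, 0.1136]
ee_rot: [0.99, 0.142, -0.003, 0.001]
ft_force: [-0.5, 1.1, 0.3]
grip_width: 0.702
```

>>> send_rows --pt "0 0 -40" --pt "0 0 -80" --pt "0 0 -120" --pt "0 0 -143" --pt "0 0 -143" --roll '[-0.05,-0.05,-0.05,-0.05,-0.05]'

```text
clock: 5.15
position: [0.5223, 0.0978, 0.2649]
ee_rot: [0.986, 0.166, 0.004, -0.001]
ft_force: [1.0, -0.6, -0.2]
grip_width: 0.694
```

```bash
python3 w.py w2
```

```text
{'clock': np.float64(5.15), 'joint_pos': array([-0.899,  0.1  ,  0.682,  1.695, -0.066,  1.362, -1.443]), 'position': array([0.522, 0.098, 0.265]), 'ee_rot': array([ 0.986,  0.166,  0.004, -0.001]), 'ft_force': array([ 0.991, -0.584, -0.176]), 'torque': array([ 0.03 , -0.023, -0.02 ]), 'grip_width': np.float64(0.694)}
{'fovy': 68.044, 'cx': 322.03, 'cy': 235.637, 'R': [[0.328, -0.945, -0.001], [-0.904, -0.314, 0.29], [-0.274, -0.094, -0.957]], 't': [-0.08, 0.455, 0.563]}
wingtop 651 med [0.5237 0.0973 0.109 ] [520.1  96. ] [43.3 13.4] 21.1 px 322.0 216.0
disc 742 med [0.2094 0.3292 0.0751] [205.1 336.2] [43.5 38.3] 60.9 px 35.0 399.0
red 137 med [0.5496 0.0112 0.0656] [549.7  11.1] [12.5 13.2] 20.4 px 414.0 208.0
```

>>> send_rows --pt "14 -38 0" --pt "28 -76 0" --pt "42 -114 0" --pt "56 -152 0" --pt "70 -190 0" --roll '[-0.02,-0.02,-0.02,-0.02,-0.02]' --jaw 1

```text
clock: 5.62
position: [0.523, 0.3017, 0.2582]
ee_rot: [0.984, 0.176, -0.001, 0.0]
ft_force: [0.0, -0.1, 0.9]
grip_width: 0.998
```

>>> send_rows --pt "6 -18 0" --pt "6 -18 0" --pt "6 -18 0" --pt "6 -18 0" --pt "6 -18 0" --roll '[0,0,0,0,0]'

```text
clock: 6.03
position: [0.5236, 0.3173, 0.2591]
ee_rot: [0.984, 0.175, -0.0, 0.0]
ft_force: [0.0, 0.1, 0.4]
grip_width: 1.0
```

```bash
python3 w.py w3
python3 - <<'E'
from h import *
z=np.load("w3.npz");p={k:z[k] for k in z};P=cloud(p,z['d']);hsv=cv2.cvtColor(z['im'],cv2.COLOR_BGR2HSV);H,S,V=[hsv[...,i].astype(int) for i in range(3)];Z=P[...,2]
roi=(np.hypot(P[...,0]-.5266,P[...,1]-.3193)<.065)&(z['d']>0)
for nm,m in(("standtop",roi&(abs(Z-.055)<.004)&(H>40)&(H<90)&(S>60)),("griptop",roi&(Z>.128)&(Z<.145))):
    q=P[m];r=cv2.minAreaRect((q[:,:2]*1000).astype(np.float32));v,u=np.nonzero(m)
    print(nm,len(q),np.median(q,0).round(4),np.round(r[0],1),np.round(r[1],1),round(r[2],1),u.mean().round(),v.mean().round())
E
```

```text
{'clock': np.float64(6.033), 'joint_pos': array([-1.06 ,  0.314,  0.561,  1.482, -0.167,  1.394, -1.71 ]), 'position': array([0.524, 0.317, 0.259]), 'ee_rot': array([ 0.984,  0.175, -0.   ,  0.   ]), 'ft_force': array([0.034, 0.055, 0.379]), 'torque': array([-0.029,  0.006,  0.021]), 'grip_width': np.float64(1.0)}
{'fovy': 68.044, 'cx': 322.03, 'cy': 235.637, 'R': [[0.346, -0.938, 0.001], [-0.896, -0.33, 0.297], [-0.279, -0.104, -0.955]], 't': [0.115, 0.526, 0.583]}
wingtop 493 med [0.5231 0.0984 0.1092] [520.4  97.4] [44.1 12.5] 20.0 px 546.0 298.0
disc 747 med [0.5172 0.1096 0.0752] [521.1 106. ] [31.6 48.1] 82.6 px 514.0 283.0
red 101 med [0.5501 0.0112 0.0659] [549.9  10.8] [11.5 14.2] 23.8 px 608.0 283.0
standtop 3547 [0.5358 0.3251 0.0541] [526.1 318.3] [69.5 69.9] 21.1 321.0 194.0
griptop 927 [0.5271 0.3188 0.1342] [526.1 318.6] [23.8 23.5] 20.5 320.0 220.0
```

View pics/w3.png

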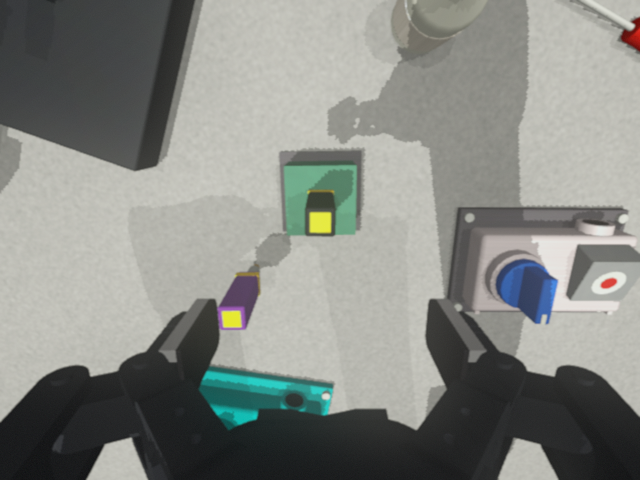

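In the wrist view the black probe is at (320,220) in its stand. The purple decoy at (232,318) is about 100 mm away and clear of the fingers. The cap wing lies along the housing x axis at 20°, so it is home. I'll descend and grip.

>>> send_rows --pt "3 0 40" --pt "3 0 80" --pt "3 0 120" --pt "3 0 160" --pt "3 0 178" --roll '[-0.005,-0.005,-0.005,-0.005,-0.005]'

```text
clock: 6.5
position: [0.524, 0.3177, 0.0765]
ee_rot: [0.984, 0.178, -0.002, 0.001]
ft_force: [-1.0, 0.1, -0.4]
grip_width: 0.999
```

>>> send_rows --pt "0 0 0" --pt "0 0 0" --pt "0 0 0" --pt "0 0 0" --pt "0 0 0" --roll '[0,0,0,0,0]' --jaw 0 --newtons 20

```text
clock: 6.92
position: [0.5271, 0.3206, 0.0833]
ee_rot: [0.984, 0.179, 0.001, -0.001]
ft_force: [0.2, -0.0, -0.2]
grip_width: 0.299
```

>>> send_rows --pt "0 0 0" --pt "0 0 0" --pt "0 0 0" --pt "0 0 0" --pt "0 0 0" --roll '[0,0,0,0,0]'

```text
clock: 7.33
position: [0.527, 0.3206, 0.0832]
ee_rot: [0.984, 0.179, 0.001, -0.001]
ft_force: [-1.1, -2.3, 7.6]
grip_width: 0.278
```

>>> send_rows --pt "0 0 -8" --pt "0 0 -16" --pt "0 0 -24" --pt "0 0 -31" --pt "0 0 -31" --roll '[0,0,0,0,0]'

```text
clock: 7.75
position: [0.5269, 0.3207, 0.1144]
ee_rot: [0.984, 0.179, 0.001, -0.001]
ft_force: [0.7, -0.3, -1.4]
grip_width: 0.278
```

>>> send_rows --pt "-3 0 0" --pt "-6 0 0" --pt "-9 0 0" --pt "-12 0 0" --pt "-12 0 0" --roll '[0,0,0,0,0]'

```text
clock: 8.17
position: [0.5149, 0.3159, 0.1129]
ee_rot: [0.984, 0.179, 0.001, -0.0]
ft_force: [2.9, -0.2, 7.1]
grip_width: 0.279
```

>>> send_rows --pt "0 0 -2" --pt "-5 0 -3" --pt "-10 0 -3" --pt "-16 0 -3" --pt "-22 0 -3" --roll '[0,0,0,0,0]'

```text
clock: 8.58
position: [0.4935, 0.3077, 0.1149]
ee_rot: [0.984, 0.179, -0.0, 0.0]
ft_force: [3.6, 1.9, -2.3]
grip_width: 0.275
```

Run:
```python
from h import *
o=monitor.get_obs();print({k:np.round(o[k],3) for k in('clock','position','ee_rot','ft_force','torque')})
ims=[]
for n in("scene","side","wrist"):
    p=eyes.camera_params(n);im,d=eyes.camera(n);u,v=proj(p,o['position']+[0,0,.01]);print(n,u,v)
    u=int(np.clip(u,60,580));v=int(np.clip(v,60,420))
    k=60 if n!="wrist" else 120
    u=min(max(u,k),640-k);v=min(max(v,k),480-k)
    ims.append(cv2.resize(im[v-k:v+k,u-k:u+k],(260,260),interpolation=2))
cv2.imwrite("pics/t1.png",np.hstack(ims))
```

```text
{'clock': np.float64(8.583), 'position': array([0.493, 0.308, 0.115]), 'ee_rot': array([ 0.984,  0.179, -0.   ,  0.   ]), 'ft_force': array([ 3.624,  1.853, -2.344]), 'torque': array([ 3.740e-01, -1.015e+00, -1.000e-03])}
scene 420.70913817439794 261.66943807405306
side 233.9547018308257 153.39843900551185
wrist 319.7779873958495 310.49612214934314
```

View pics/t1.png

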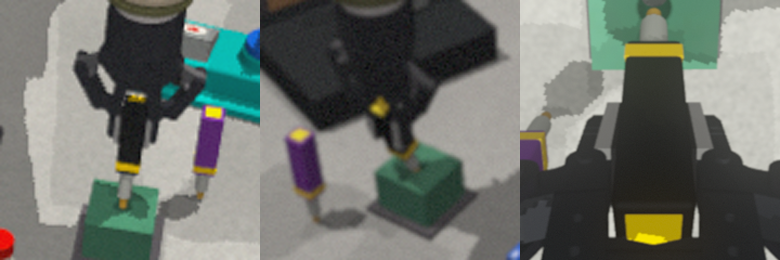

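The probe has pivoted in the fingers, with its tip still in the hole. I'll tighten the grip, lift clear and measure the tilt.

>>> send_rows --pt "0 0 -10" --pt "0 0 -30" --pt "0 0 -60" --pt "0 0 -90" --pt "0 0 -110" --roll '[0,0,0,0,0]' --newtons 40

```text
clock: 9.15
position: [0.4946, 0.3081, 0.2287]
ee_rot: [0.984, 0.179, 0.001, -0.001]
ft_force: [0.8, 0.8, -1.4]
grip_width: 0.274
```

>>> send_rows --pt "0 0 0" --pt "0 0 0" --pt "0 0 0" --pt "0 0 0" --pt "0 0 0" --roll '[0,0,0,0,0]'

```text
clock: 9.57
position: [0.4937, 0.3078, 0.2241]
ee_rot: [0.984, 0.179, -0.001, 0.001]
ft_force: [0.1, -0.1, -2.7]
grip_width: 0.274
```

```bash
cat > t.py <<'E'
from h import *
import sys
o=monitor.get_obs();Rt=Ro.from_quat(o['ee_rot']).as_matrix();T=o['position']
print(o['clock'],T.round(4),o['ee_rot'].round(4),o['ft_force'].round(1),o['grip_width'].round(3))
for n in("wrist","side","scene"):
    p=eyes.camera_params(n);im,d=eyes.camera(n);P=cloud(p,d);L=(P-T)@Rt   # tool frame
    np.savez(f"{sys.argv[1]}_{n}.npz",im=im,d=d,L=L)
    hsv=cv2.cvtColor(im,cv2.COLOR_BGR2HSV);H,S,V=[hsv[...,i].astype(int) for i in range(3)]
    near=(d>0)&(abs(L[...,1])<.016)&(abs(L[...,0])<.06)&(L[...,2]>-.08)&(L[...,2]<.1)
    ylw=near&(H>18)&(H<34)&(S>150)&(V>80)
    brass=near&(L[...,2]>.035)
    print(n,near.sum(),ylw.sum(),brass.sum())
    if brass.sum():
        q=L[brass]; i=q[:,2].argmax(); print(' lowest',np.sort(q[:,2])[-6:].round(4), 'mean of low8mm',q[q[:,2]>q[:,2].max()-.008].mean(0).round(4))
    k=near&(abs(L[...,1])<.010)&(L[...,2]>.0)&(L[...,2]<.024)
    q=L[k]
    if k.sum()>20:
        c=np.linalg.lstsq(np.c_[q[:,2],q[:,1],np.ones(len(q))],q[:,0],rcond=None)[0];print(' grip face x=a z+by+c',k.sum(),c.round(4),'tilt deg',np.degrees(np.arctan(c[0])).round(1))
    k=near&(abs(L[...,1])<.006)&(L[...,2]>.040)&(L[...,2]<.062)
    q=L[k]
    if k.sum()>20:
        c=np.linalg.lstsq(np.c_[q[:,2],q[:,1],np.ones(len(q))],q[:,0],rcond=None)[0];print(' nose ',k.sum(),c.round(4),'tilt',np.degrees(np.arctan(c[0])).round(1))
cv2.imwrite("pics/%s.png"%sys.argv[1],np.load(sys.argv[1]+"_wrist.npz")['im'])
E
python3 t.py t2
```

```text
Traceback (most recent call last):
  File "t.py", line 4, in <module>
    print(o['clock'],T.round(4),o['ee_rot'].round(4),o['ft_force'].round(1),o['grip_width'].round(3))
                                                                            ^^^^^^^^^^^^^^^^^^^^^
AttributeError: 'float' object has no attribute 'round'
```

```bash
sed -i "s/,o\['grip_width'\].round(3)//" t.py; python3 t.py t2
```

```text
9.5667 [0.4937 0.3078 0.2241] [ 9.838e-01  1.792e-01 -1.000e-03  6.000e-04] [ 0.1 -0.1 -2.7]
wrist 19446 1988 531
 lowest [0.0633 0.0635 0.0636 0.0638 0.064  0.0641] mean of low8mm [0.0326 0.0014 0.0606]
 grip face x=a z+by+c 1321 [0.3678 0.0044 0.0202] tilt deg 20.2
 nose  315 [0.2166 0.2473 0.0198] tilt 12.2
side 488 90 47
 lowest [0.0616 0.0619 0.0645 0.0645 0.0655 0.0679] mean of low8mm [0.0296 0.0001 0.0639]
 grip face x=a z+by+c 50 [ 0.3144  0.5259 -0.0013] tilt deg 17.5
 nose  29 [ 0.4662  0.7982 -0.0022] tilt 25.0
scene 697 76 73
 lowest [0.0638 0.0639 0.0641 0.0643 0.0659 0.0661] mean of low8mm [0.0346 0.0005 0.0628]
 grip face x=a z+by+c 94 [ 0.2921 -0.0546  0.0241] tilt deg 16.3
 nose  46 [0.1799 0.2488 0.0253] tilt 10.2
```

View pics/t2.png

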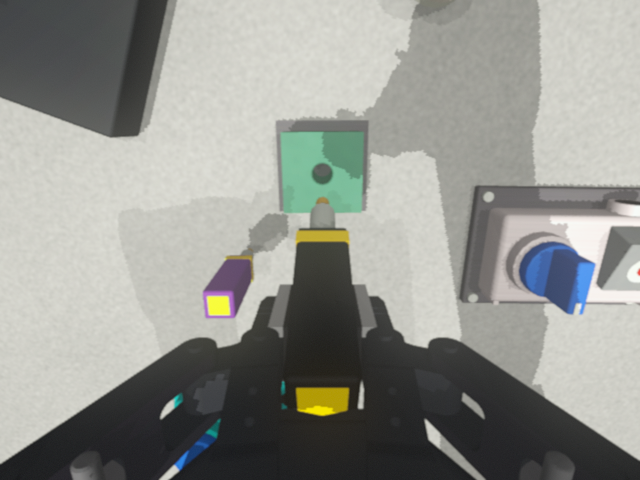

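The tilt is 20.2°, which is square to the pad. The wrist view shows the empty hole at (322,173) and the probe held with its tip forward at (322,203). I'll carry it to hover over the pad.

>>> send_rows --pt "-9 29.7 0" --pt "-18 59.3 0" --pt "-27 89 0" --pt "-36 118.6 0" --pt "-45 148 0" --roll '[0,0,0,0,0]'

```text
clock: 10.13
position: [0.5042, 0.1522, 0.2251]
ee_rot: [0.984, 0.179, -0.0, -0.0]
ft_force: [1.0, 0.3, -1.5]
grip_width: 0.277
```

>>> send_rows --pt "-9 29.7 0" --pt "-18 59.3 0" --pt "-28 89 0" --pt "-37 118.6 0" --pt "-46 148.6 0" --roll '[0,0,0,0,0]'

```text
clock: 10.55
position: [0.5134, -0.003, 0.2253]
ee_rot: [0.984, 0.179, 0.0, -0.0]
ft_force: [0.8, 0.0, -1.8]
grip_width: 0.273
```

>>> send_rows --pt "0 0 0" --pt "0 0 15" --pt "0 0 30" --pt "0 0 45" --pt "0 0 55" --roll '[0,0,0,0,0]'

```text
clock: 10.97
position: [0.5131, -0.0014, 0.1689]
ee_rot: [0.984, 0.179, -0.001, -0.0]
ft_force: [-0.2, -0.1, -2.0]
grip_width: 0.273
```

>>> send_rows --pt "0 0 0" --pt "0 0 0" --pt "0 0 0" --pt "0 0 0" --pt "0 0 0" --roll '[0,0,0,0,0]'

```text
clock: 11.38
position: [0.5141, -0.0014, 0.171]
ee_rot: [0.984, 0.179, 0.001, -0.0]
ft_force: [-0.2, -0.3, -2.8]
grip_width: 0.274
```

```bash
python3 t.py t3
python3 - <<'E'
from h import *
o=monitor.get_obs();Rt=Ro.from_quat(o['ee_rot']).as_matrix();T=o['position']
for n in("wrist","side","scene"):
    z=np.load(f"t3_{n}.npz");L=z['L'];W=L@Rt.T+T;hsv=cv2.cvtColor(z['im'],cv2.COLOR_BGR2HSV);H,S=hsv[...,0],hsv[...,1]
    m=((H<8)|(H>172))&(S>110)&(np.linalg.norm(W-[.55,.012,.066],axis=-1)<.02)
    if m.any():
        v,u=np.nonzero(m);print(n,'spot W',W[m].mean(0).round(4),'tool',L[m].mean(0).round(4),m.sum(),u.mean(),v.mean())
    m=(np.linalg.norm(W-[.55,.012,.066],axis=-1)<.022)&(L[...,2]>.07)&(S<60)&(W[...,2]>.055)&(z['d']>0)
    q=W[m];c=np.linalg.lstsq(np.c_[q[:,:2]-[.55,.012],np.ones(len(q))],q[:,2],rcond=None)[0];print(' pad plane',m.sum(),c.round(3),'lean',np.degrees(np.arctan(np.hypot(*c[:2]))).round(1),'dir',np.degrees(np.arctan2(c[1],c[0])).round(1))
w=np.load("t3_wrist.npz")['im'][100:380,180:560];s=np.load("t3_side.npz")['im']
cv2.imwrite("pics/t3c.png",np.hstack([cv2.resize(w,(400,295)),cv2.resize(s[170:280,260:409],(400,295),interpolation=2)]))
E
```

```text
11.3833 [ 0.5141 -0.0014  0.171 ] [ 9.838e-01  1.792e-01  6.000e-04 -1.000e-04] [-0.2 -0.3 -2.8]
wrist 19855 1902 950
 lowest [0.1 0.1 0.1 0.1 0.1 0.1] mean of low8mm [0.0568 0.0001 0.0989]
 grip face x=a z+by+c 1331 [0.3715 0.0021 0.0202] tilt deg 20.4
 nose  319 [0.2043 0.2402 0.0203] tilt 11.5
side 523 75 73
 lowest [0.0993 0.0994 0.0995 0.0996 0.0997 0.0998] mean of low8mm [0.0544 0.0005 0.098 ]
 grip face x=a z+by+c 47 [ 0.4807  0.4467 -0.0045] tilt deg 25.7
 nose  24 [ 0.4975  0.783  -0.0039] tilt 26.5
scene 558 63 55
 lowest [0.0621 0.0637 0.0653 0.0666 0.0686 0.0994] mean of low8mm [0.0564 0.0046 0.0994]
 grip face x=a z+by+c 76 [0.3512 0.0526 0.0223] tilt deg 19.4
 nose  34 [0.1857 0.1994 0.0236] tilt 10.5
wrist spot W [0.5495 0.0112 0.0653] tool [0.0378 0.0007 0.1054] 306 321.437908496732 179.86274509803923
 pad plane 2352 [0.339 0.121 0.065] lean 19.8 dir 19.7
side spot W [0.5489 0.0141 0.0648] tool [ 0.0382 -0.0022  0.1059] 25 330.2 237.08
 pad plane 252 [0.32  0.139 0.065] lean 19.2 dir 23.4
scene spot W [0.5505 0.0142 0.0645] tool [ 0.0397 -0.0017  0.1061] 7 301.42857142857144 249.28571428571428
 pad plane 78 [0.342 0.12  0.063] lean 19.9 dir 19.4
```

View pics/t3c.png

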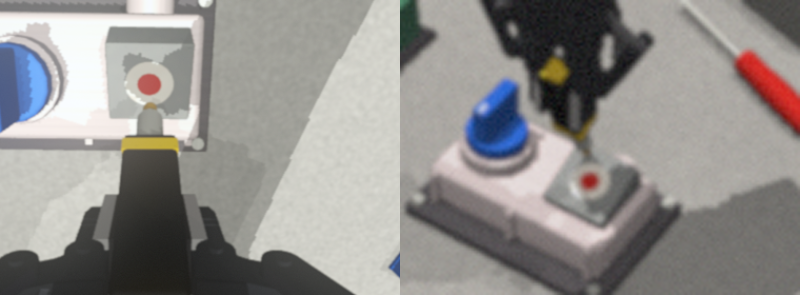

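The pad plane leans 19.8° toward 20°, matching the probe's 20.3°. In the crop the spot is at (149,85), straight ahead of the tip. I'll descend to about 10 mm off, then feel for contact.

>>> send_rows --pt "0.5 0 7" --pt "1 0 14" --pt "1.5 0 21" --pt "2 0 26" --pt "2.4 0 29" --roll '[0,0,0,0,0]'

```text
clock: 11.95
position: [0.5155, -0.0007, 0.1401]
ee_rot: [0.984, 0.179, -0.001, 0.0]
ft_force: [-0.2, 0.3, -1.5]
grip_width: 0.274
```

>>> send_rows --pt "0 0 0" --pt "0 0 0" --pt "0 0 0" --pt "0 0 0" --pt "0 0 0" --roll '[0,0,0,0,0]'

```text
clock: 12.37
position: [0.5161, -0.0006, 0.1415]
ee_rot: [0.984, 0.179, 0.0, -0.0]
ft_force: [-0.7, 0.8, -2.1]
grip_width: 0.276
```

```bash
cat > f.py <<'E'
from h import *
o=monitor.get_obs();Rt=Ro.from_quat(o['ee_rot']).as_matrix();T=o['position'];fs=[]
for i in range(4):
    p=eyes.camera_params("wrist");im,d=eyes.camera("wrist");fs.append(monitor.get_obs()['ft_force'])
o=monitor.get_obs();T=o['position'];L=(cloud(p,d)-T)@Rt
F=np.mean(fs,0);print(T.round(4),'F',F.round(2),'std',np.std(fs,0).round(2),'along n',(F@[-.32,-.12,.94]).round(2))
W=L@Rt.T+T;hsv=cv2.cvtColor(im,cv2.COLOR_BGR2HSV);H,S=hsv[...,0],hsv[...,1]
m=((H<8)|(H>172))&(S>110)&(np.linalg.norm(W-[.55,.012,.066],axis=-1)<.02)
if m.any(): print('spot tool',L[m].mean(0).round(4),m.sum())
# visible brass length: pixels along axis column
b=(abs(L[...,1])<.006)&(L[...,2]>.03)&(L[...,2]<.085)&(L[...,0]<.05)&(H>8)&(H<30)&(S>90)&(d>0)
if b.any(): v,u=np.nonzero(b);print('brass n',b.sum(),'rows',v.min(),v.max(),'cols',u.min(),u.max(),'L',L[b].min(0).round(4),L[b].max(0).round(4))
cv2.imwrite("pics/last.png",im)
E
python3 f.py
```

```text
[ 0.516  -0.0006  0.1414] F [-0.36  0.42 -1.65] std [0.29 0.29 0.6 ] along n -1.49
spot tool [0.0365 0.0007 0.0756] 367
brass n 59 rows 197 202 cols 317 327 L [ 0.0314 -0.0018  0.0568] [0.0342 0.004  0.0765]
```

>>> send_rows --pt "0.4 0 1" --pt "0.8 0 2" --pt "1.2 0 3" --pt "1.6 0 4" --pt "2 0 5" --roll '[0,0,0,0,0]'

```text
clock: 12.98
position: [0.5178, 0.0001, 0.1361]
ee_rot: [0.984, 0.179, -0.0, -0.0]
ft_force: [1.0, -0.5, -1.6]
grip_width: 0.273
```

>>> send_rows --pt "0.4 0 1" --pt "0.8 0 2" --pt "1.2 0 3" --pt "1.5 0 4" --pt "1.5 0 4" --roll '[0,0,0,0,0]'

```text
clock: 13.4
position: [0.5192, 0.0006, 0.1321]
ee_rot: [0.984, 0.179, -0.0, -0.0]
ft_force: [0.2, 0.7, -1.2]
grip_width: 0.279
```

```bash
python3 f.py
```

```text
[0.5192 0.0006 0.1323] F [-0.27 -0.2  -1.45] std [0.61 0.53 0.87] along n -1.25
spot tool [0.0344 0.0006 0.0659] 276
brass n 66 rows 197 203 cols 316 328 L [ 0.0306 -0.0025  0.0571] [0.0341 0.0046 0.0677]
```

>>> send_rows --pt "0.3 0 0.8" --pt "0.6 0 1.6" --pt "0.9 0 2.4" --pt "0.9 0 2.4" --pt "0.9 0 2.4" --roll '[0,0,0,0,0]'

```text
clock: 14.02
position: [0.5201, 0.0009, 0.1299]
ee_rot: [0.984, 0.179, 0.0, -0.0]
ft_force: [0.0, 0.8, -0.4]
grip_width: 0.277
```

```bash
python3 f.py
```

```text
[0.5201 0.0009 0.1299] F [-0.39 -0.3  -0.23] std [0.16 0.11 0.5 ] along n -0.05
spot tool [0.0339 0.0006 0.0634] 267
brass n 42 rows 199 203 cols 316 328 L [ 0.03   -0.0025  0.0573] [0.0334 0.0046 0.0651]
```

>>> send_rows --pt "0.3 0 0.8" --pt "0.7 0 1.8" --pt "0.7 0 1.8" --pt "0.7 0 1.8" --pt "0.7 0 1.8" --roll '[0,0,0,0,0]'

```text
clock: 14.63
position: [0.5207, 0.0011, 0.1281]
ee_rot: [0.984, 0.179, 0.0, -0.0]
ft_force: [-1.8, -0.3, -0.1]
grip_width: 0.274
```

```bash
python3 f.py; python3 f.py; python3 t.py t4 | grep -A2 wrist; python3 -c "
import cv2,numpy as np
a=cv2.imread('pics/last.png')[120:300,230:410];b=np.load('t4_side.npz')['im'][180:270,285:375]
cv2.imwrite('pics/fin.png',np.hstack([cv2.resize(x,(400,400),interpolation=2) for x in(a,b)]))"
```

```text
[0.5207 0.0011 0.1281] F [-0.54 -0.2   0.07] std [0.11 0.37 0.27] along n 0.26
spot tool [0.0334 0.0006 0.0616] 257
brass n 18 rows 201 203 cols 317 327 L [ 0.0309 -0.0018  0.0569] [0.0326 0.0039 0.0612]
[0.5207 0.0011 0.1281] F [-0.89 -0.69 -0.06] std [0.51 0.34 0.7 ] along n 0.31
spot tool [0.0334 0.0006 0.0615] 256
brass n 17 rows 201 203 cols 317 327 L [ 0.0312 -0.0018  0.0567] [0.0326 0.004  0.0609]
wrist 23043 1922 4129
 lowest [0.071  0.0712 0.0712 0.0716 0.0716 0.0729] mean of low8mm [ 0.0193 -0.0021  0.0673]
 grip face x=a z+by+c 1334 [0.3703 0.0035 0.0202] tilt deg 20.3
```

View pics/fin.png

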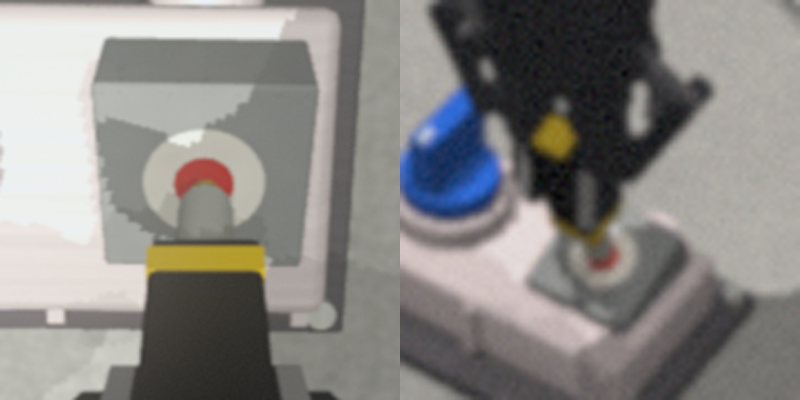

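The tip is on the red spot in both crops, with about 1.7 N along the axis and about 4.5 mm of push, at 20.3°. I'm handing in.

```bash
python3 -c "
from h import *
print(manip.hand_in());o=monitor.get_obs();print(o['clock'],o['position'].round(4),o['ft_force'].round(1),o['grip_width'])"
```

```text
the job is handed in; nothing more can be done
None
the job is handed in; nothing more can be done
```

I turned the filler cap fully home, then took the black probe from its stand and pressed its tip onto the red spot. I handed the job in at about 15 s with the probe still held there. The hand-in reports no verdict.

- **Cap:** I turned the wing clockwise from about 90° until the torque climbed at the stop. Afterwards the wing measured 20–21°, against a housing yaw of about 20°.
- **Tilt:** the arm cannot tilt its tool, so I levered the gripped probe against the rim of its stand hole to lean it over. It then measured 20.3°, against a pad slope of 19.8°.
- **Press:** the tip appeared on the red spot in both last views, within about 1–3 mm by my estimate. It was pushed in roughly 4–5 mm at about 1.7 N, judged from the force change and the tip geometry.

**Disagreements:** the cameras differed by about 3 mm on the spot's y position (wrist 0.011 m, scene and side 0.014 m), well inside the 9 mm tolerance. The force readings were noisy by about 0.5 N. Tilt readings from the two distant cameras scattered between 16° and 26°, so I relied on the wrist camera's fit.

I viewed 9 pictures against the budget of 10. I saw nothing else on the bench move, but I did not measure the bystanders again at the end.

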